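Snap the tub shut and hold its seam up to the camera

ROBOT

A 6-joint arm with a two-finger parallel gripper is mounted at the origin on a cart in front of the work surface, level with it; the furniture and walls round the work are solid. World frame = base frame: x ahead of the robot, y to its left, z up, the work surface at z = 0. Lengths are in m, angles in degrees, forces in N, time in s.
With the tool pointing down it reaches from about 0.25 to 0.725 m from the base axis. Payload 9.7 kg.
Tool frame: the origin (TCP) lies between the finger pads; the fingertips stand bot.tcp_to_tips ahead of it and the grasp point (between the pads) lies 11 mm behind it (bot.tcp_to_tips is the distance from the TCP to the fingertips, in m); z points along the fingers, y is the line along which they close (so a half turn about z gives the same grasp; the last joint's range is limited). The gripper opens to 85 mm and grips with 20 to 120 N. Pads are 22 mm wide; open, the fingers measure 114 mm over their backs; the gripper's body (76 mm by 85 mm) begins 54 mm behind the grasp point. The pads swing forward as they close: fully open they stand 13 mm farther back than shut.
Start: joints at [73.912, 4.979, 10.078, 95.1, 0, 90], TCP at [0.152, 0.528, 0.239] pointing down, gripper open.
Joint ranges: [-179.16, 179.16], [-48.56, 103.87], [-65.8, 70.77], [-126.05, 130.52], [-82.76, 87.17], [-180, 180]. Speed limits (degrees/s): [127.2, 127.2, 147.25, 180, 180, 180].

INTERFACE

Orientations are given as [roll, pitch, yaw] about the fixed x, y, z axes, in that order (R = Rz(yaw) Ry(pitch) Rx(roll)).
In Python, from workcell import bot gives the robot as it stands. The module is installed in compiled form; this text tells all that it offers.
- The arm moves only by the tool carry_out, never from a script. Its arguments are lists of equal length, an entry for each row: "linear": the shift along the world's x, y, z normalised to -1 to 1, where 1 is 2 cm, a list of three; "rotation": the turn, a rotation vector about the world's x, y, z normalised to -1 to 1, where 1 is 8 degrees, a list of three; "grip": the closure, from -1 (fully open) to 1 (shut). In form: {"linear": [[tx, ty, tz], ...], "rotation": [[rx, ry, rz], ...], "grip": [grip, ...]}. A call has 1 to 12 rows; each row shifts and turns the commanded pose from where the row before left it; what a row does not reach is not made up. A row lasts 1/10 s, in which the tool goes at most 50 mm and 8.59 degrees, less where a joint would pass 70% of its speed; a pose out of reach is approached as far as the arm can. A call with a number of a shift or a turn outside -1 to 1 is refused whole. A call with a gripper value outside its range is refused whole. The fingers move at their own pace and stop on an object; "grip_force" is the grip in N (left out, the last holds). Time passes only in rows, so rows that do not move let the fingers close. It gives the time, the measured TCP pose, the force, the opening and the grip force at its end, in the units of the state.
- bot.get_obs(): the state, without advancing time (a new reading comes with each control period).
- bot.camera(name): name is "scene" or "top" or "wrist"; returns the picture (400x640x3 uint8, blue, green, red); there is no depth.
- bot.camera_model(name): a dict with "fx", "fy", "cx", "cy" (pixels), "camera_from_world" (4x4, takes a point from world to camera coordinates). Camera axes: x right, y up, looking along -z (the intrinsics and any distortion apply to the point x, -y, -z); pixel columns grow to the right and rows downward; lengths in m; the calibration is good to about 2 mm. A picture is of the moment at which its call begins: read the wrist's pose just before it. camera_model takes no time and is no camera call; for the wrist camera it gives the pose at the moment of the call.
- bot.job_done(): hands the job in; it is judged then, once.
The state is a dict: "time": time; "q": joint angles; "qd": joint speeds; "joint_efforts": joint torques, N m; "ee_pos": TCP position; "tcp_rot": TCP orientation; "wrist_force": force on the tool from outside, world axes, zero at the start; "torque": the same for the moment, N m; "opening": finger opening in m; "grasp_force": force on a finger pad.
Only numpy, scipy, OpenCV 4.12 (cv2) and the standard library are available. Lean on these libraries where they do the work, as an engineer would, in place of code of your own. Each camera call takes 0.05 s, during which the arm holds its last target. There are 200 camera calls.

TASK

The lid of the oblong biscuit tub only sits loosely in its mouth: while the tub stands on the table, press the lid down until it has snapped home, level on the rim all round. Then pick up the closed tub and present it to the inspection camera: pull-tab end towards the lens, the middle of the seam under the tab straight in front of the lens and 14 cm from the glass, the tub turned and tipped just as the camera is, so that this end faces the lens squarely. Finish while holding it still there in the air, without putting it down, and leave the camera and the two round pots where they are.

Things in the scene. Friction and masses are not known exactly. Their poses are not given: they have to be found in the camera images.
- tub: clear oblong tub of biscuits, the only one in front of the robot: 96 mm long (x), 64 mm wide (y), 56 mm high to the rim, straight walls, about 0.2 kg; origin at the centre of its underside, z up. Grip it across the 64 mm width, fingers reaching down past the lid. Its +x end, under the lid's pull tab, points away from the robot within 35 degrees at the start
- lid: dark lid in its mouth: plate 94 x 62 x 5 mm, pull tab (22 mm wide, 11 mm out) at +x; origin at the centre of the plate's underside, axes as the tub's. Its sprung gasket first holds it 6 to 7 mm above the rim; some 10 N on its middle snap it past the mouth's lip until the plate lies on the rim (origin 56 mm above the tub's). Pressed near one end it cocks first and needs more; once in it stays
- tub_seam (a point): point on the tub in the middle of the top edge of its +x end (under the pull tab): 48 mm along x from the tub's centre, 56 mm up; axes as the tub's
- camera_focus (a point): point in the air where the seam point shall be: on the lens axis, 140 mm in front of the glass. Axes are the camera head's: x into the lens, z the camera's own up. The tub is shown with its axes parallel to these, its body on the robot's side of this point. The camera is tipped down by 3 to 22 degrees and turned up to 19 degrees either way
- camera_lens (a point): centre of the lens glass of the camera, 22 to 30 cm above the table; grey box 62 x 44 x 44 mm with a black lens and a ring light 66 mm across, at the back of the table, looking towards the robot; its stand has a steel foot 150 x 130 mm and a post 347 mm high; clamp and tilt joint are tight. Axes as camera_focus
- pot_a: small clear round pot with a closed dark lid, 63 mm across, 45 mm high; origin at the centre of its underside; a bystander, beside the tub or further off
- pot_b: another such pot, a bystander
There are look-alikes about, which are no part of the job. Leave any green or red look-alike of the lid alone.

How it is judged:
By the outcome, as a careful person would: the job done as asked, in the order asked, and still so for the second after the job is handed in, while the arm keeps its last pose, push and grip.
It also fails if it takes over 42 s, if anything falls off the work surface, if the arm or the gripper's body presses on something with over 40 N, if the wrist force passes 120 N, or if a joint passes its speed limit or range.

## Working session

There is one attempt and no reset: what is moved stays moved. The work goes in short steps, Python scripts to look and compute and a tool call to move; the robot and the scene stay as the last step left them, time stands still between calls to the robot, and variables do not carry over. Pictures are saved under pics/ and viewed, at most 10 in all, crops included, and the job is handed in when it is done.

Besides the shell and the picture viewer there is one more tool, called after "Emit:" by a JSON object that holds its "name" and its "arguments". carry_out: Moves the arm, as the interface text tells. Its arguments: {"type":"object","properties":{"linear":{"type":"array","items":{"type":"array","items":{"type":"number"}}},"rotation":{"type":"array","items":{"type":"array","items":{"type":"number"}}},"grip":{"type":"array","items":{"type":"number"}},"grip_force":{"type":"number"}},"required":["linear","rotation","grip"]}

```bash
mkdir -p pics
python3 - <<'E'
from workcell import bot
import cv2,numpy as np
o=bot.get_obs();print(o,bot.tcp_to_tips)
for n in("scene","top","wrist"):
    m=bot.camera_model(n);im=bot.camera(n);cv2.imwrite(f"pics/{n}0.png",im);np.savez(f"{n}0.npz",im=im,**m)
    print(n,{k:np.round(v,3) for k,v in m.items()})
a=cv2.imread("pics/scene0.png");b=cv2.imread("pics/top0.png")
E
```

```text
{'time': 0.0, 'q': array([ 7.39120431e+01,  5.01189400e+00,  1.00346228e+01,  9.51012662e+01,
       -1.54591977e-03,  8.99996374e+01]), 'qd': array([ 0.11889264, -0.02504462, -0.01087735,  0.10663094, -0.02771156,
       -0.0301103 ]), 'joint_efforts': array([-6.31547809e-04, -5.20387208e+01,  4.64806437e+01,  1.63755985e-02,
       -9.89875753e-05,  2.22213987e-05]), 'ee_pos': array([0.15235564, 0.52823824, 0.23857697]), 'tcp_rot': array([-1.79921463e+02,  1.54542126e-03,  1.63912408e+02]), 'wrist_force': array([-0.41096589,  0.4831634 , -0.0455587 ]), 'torque': array([-0.01970773, -0.02296015, -0.00521667]), 'grasp_force': 0.0, 'opening': 0.08526873999862768} 0.008
scene {'fx': np.float64(422.52), 'fy': np.float64(422.52), 'cx': np.float64(319.376), 'cy': np.float64(196.852), 'camera_from_world': array([[ 0.782, -0.623, -0.024, -0.454],
       [ 0.282,  0.319,  0.905, -0.32 ],
       [-0.556, -0.714,  0.426, -0.641],
       [ 0.   ,  0.   ,  0.   ,  1.   ]])}
top {'fx': np.float64(401.737), 'fy': np.float64(401.737), 'cx': np.float64(317.525), 'cy': np.float64(194.617), 'camera_from_world': array([[ 0.007, -1.   , -0.027,  0.004],
       [ 0.99 ,  0.004,  0.14 , -0.585],
       [-0.14 , -0.028,  0.99 , -1.019],
       [ 0.   ,  0.   ,  0.   ,  1.   ]])}
wrist {'fx': np.float64(278.761), 'fy': np.float64(278.761), 'cx': np.float64(321.803), 'cy': np.float64(203.915), 'camera_from_world': array([[ 0.277,  0.961, -0.002, -0.55 ],
       [-0.912,  0.262, -0.315,  0.041],
       [-0.302,  0.089,  0.949, -0.382],
       [ 0.   ,  0.   ,  0.   ,  1.   ]])}
```

View pics/scene0.png

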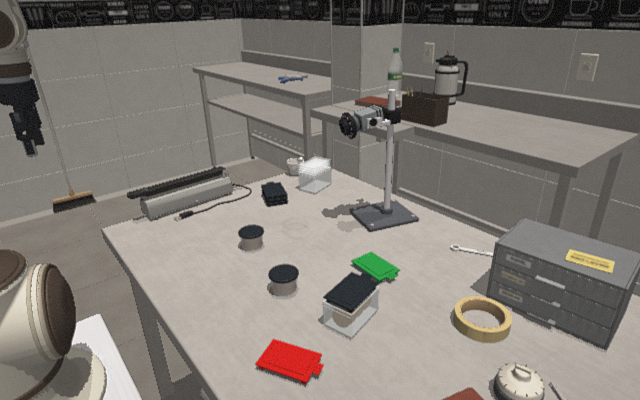

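View pics/top0.png

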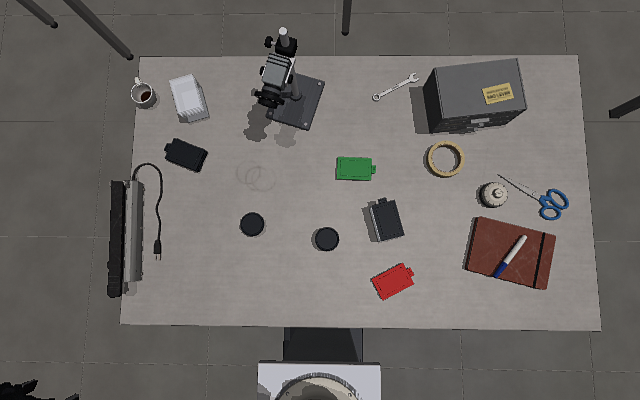

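Scene view: tub with dark lid at (350,300), inspection camera head at (365,118), pots at (251,237) and (283,280). Top view: tub at (385,219) with its tab at (380,200), camera head at (277,70) with the lens ring near (268,97), pots at (252,224) and (327,239). An empty tub (188,98) and a spare dark lid (186,154) are look-alikes.

```bash
cat > h.py <<'E'
import numpy as np,cv2
def load(n): 
    d=np.load(n+".npz"); return {k:d[k] for k in d}
def ray(m,u,v):
    T=m["camera_from_world"];R=T[:3,:3];c=-R.T@T[:3,3]
    d=R.T@np.array([(u-m["cx"])/m["fx"],-(v-m["cy"])/m["fy"],-1.]);return c,d/np.linalg.norm(d)
def onz(m,u,v,z):
    c,d=ray(m,u,v);return c+d*(z-c[2])/d[2]
def proj(m,p):
    q=m["camera_from_world"]@np.append(p,1.);return np.array([m["cx"]+m["fx"]*q[0]/-q[2],m["cy"]-m["fy"]*q[1]/-q[2]])
def tri(*obs):
    A=np.zeros((3,3));b=np.zeros(3);rs=[ray(*o) for o in obs]
    for c,d in rs:
        P=np.eye(3)-np.outer(d,d);A+=P;b+=P@c
    p=np.linalg.solve(A,b);return p,[np.linalg.norm((np.eye(3)-np.outer(d,d))@(p-c))*1e3 for c,d in rs]
E
python3 - <<'E'
from h import *
s=load("scene0");t=load("top0")
def crop(im,u,v,w,h): return cv2.resize(im[v:v+h,u:u+w],(400,300),interpolation=cv2.INTER_CUBIC)
a=np.hstack([crop(s["im"],330,85,80,60),crop(t["im"],240,20,100,75+5-5)])
b=np.hstack([crop(s["im"],310,265,80,60),crop(t["im"],345,185,80,60)])
cv2.imwrite("pics/c1.png",np.vstack([a,b]))
im=t["im"].astype(int)
m=((im.max(2)<75)).astype(np.uint8);m[:185]=0;m[255:]=0;m[:,:230]=0;m[:,410:]=0
n,l,st,ce=cv2.connectedComponentsWithStats(m)
for i in range(1,n):
    if st[i,4]>100:
        c=max(cv2.findContours((l==i).astype(np.uint8),0,1)[0],key=len)
        r=cv2.minAreaRect(c);z=.0675 if ce[i][0]>350 else .045
        print(st[i],ce[i],r,onz(t,*ce[i],z), [onz(t,*p,z).round(4) for p in cv2.boxPoints(r)])
E
```

```text
[369 198  35  44 962] [386.51767152 219.4968815 ] ((385.0461730957031, 218.66925048828125), (41.66025161743164, 27.802736282348633), 74.74488067626953) [ 0.51768247 -0.1690797   0.0675    ] [array([ 0.5616, -0.1179,  0.0675]), array([ 0.5808, -0.1866,  0.0675]), array([ 0.4785, -0.2122,  0.0675]), array([ 0.4597, -0.1445,  0.0675])]
[240 212  24  25 462] [251.67532468 223.98051948] ((251.5, 224.0), (24.0, 23.0), 90.0) [0.50587746 0.17892013 0.045     ] [array([0.5372, 0.2107, 0.045 ]), array([0.5375, 0.15  , 0.045 ]), array([0.4748, 0.1484, 0.045 ]), array([0.4744, 0.2085, 0.045 ])]
[315 227  24  24 466] [326.42918455 238.74463519] ((326.5, 238.5), (23.0, 23.0), 90.0) [ 0.46877346 -0.016639    0.045     ] [array([0.499 , 0.0132, 0.045 ]), array([ 0.4993, -0.0465,  0.045 ]), array([ 0.4401, -0.0466,  0.045 ]), array([0.4397, 0.0127, 0.045 ])]
```

View pics/c1.png

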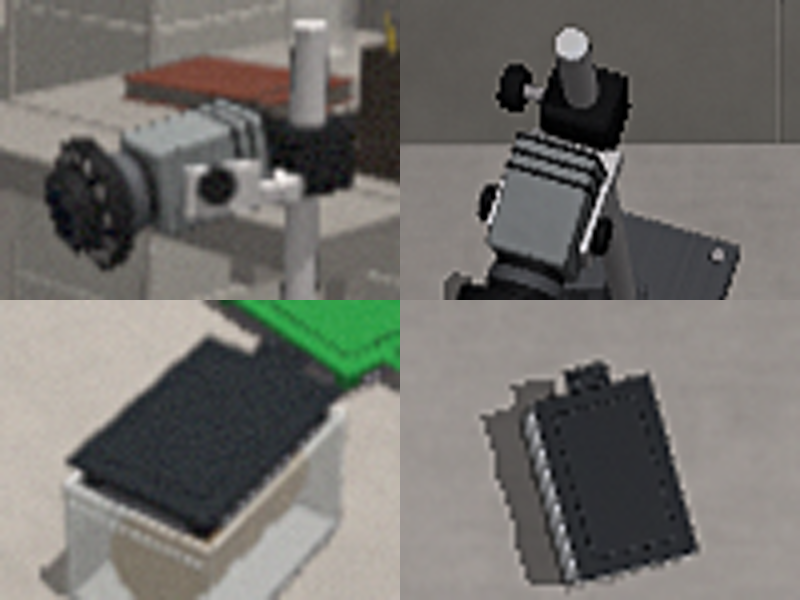

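Tub lid corners in the top crop are sharp: the tub is at about (0.52,-0.17), yaw about +15°. I'll move the arm towards the camera for wrist views of the head.

Emit:
{"name": "carry_out", "arguments": {"linear": [[0.8,-1,0],[0.8,-1,0],[0.8,-1,0],[0.8,-1,0],[0.8,-1,0],[0.8,-1,0],[0.8,-1,0],[0.8,-1,0],[0.8,-1,0],[0.8,-1,0],[0.8,-1,0],[0,0,0]], "rotation": [[0,0,0],[0,0,0],[0,0,0],[0,0,0],[0,0,0],[0,0,0],[0,0,0],[0,-1,0],[0,-1,0],[0,-1,0],[0,-1,0],[0,0,0]], "grip": [-1,-1,-1,-1,-1,-1,-1,-1,-1,-1,-1,-1]}}

```text
time: 1.35
ee_pos: [0.3274, 0.3059, 0.2373]
tcp_rot: [170.3, 30.8, 161.3]
wrist_force: [-0.6, 0.8, -0.4]
opening: 0.0852
grasp_force: 0.0
```

```bash
cat > snap.py <<'E'
import sys
from workcell import bot
from h import *
def snap(name,cam="wrist"):
    o=bot.get_obs();m=bot.camera_model(cam);im=bot.camera(cam);m["im"]=im
    np.savez(name+".npz",**m);cv2.imwrite(f"pics/{name}.png",im)
    print(name,"t",o["time"],"pos",o["ee_pos"].round(4),"rpy",o["tcp_rot"].round(2),"q",o["q"].round(1),"F",o["wrist_force"].round(2));return m
if __name__=="__main__":
    for a in sys.argv[1:]: snap(*a.split(":"))
E
python3 snap.py w1; python3 -c "
from h import *
s=load('scene0');t=load('top0');print(tri((s,349,126),(t,268,97)))"
```

```text
w1 t 1.35 pos [0.3274 0.3059 0.2373] rpy [170.25  30.76 161.27] q [ 59.5 -28.7 -23.7  77.4 -27.3  71.3] F [-0.62  0.84 -0.41]
(array([0.765666  , 0.10858211, 0.26676813]), [np.float64(1.2437239492660261), np.float64(1.2437239492661627)])
```

View pics/w1.png

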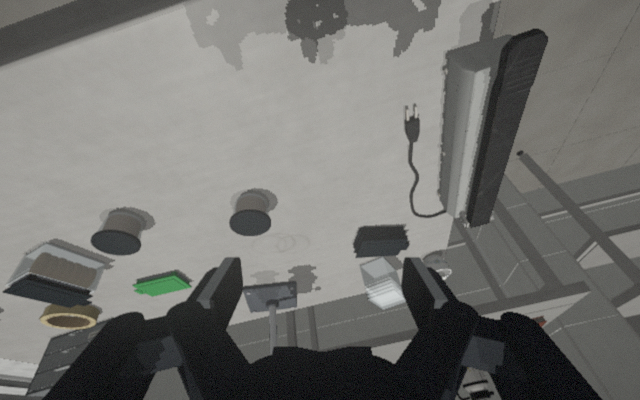

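The wrist view is upside down, and the gripper hides the far area where the inspection camera stands. Unobstructed parts are above row ~260, plus the left side. I'll choose a better viewpoint by projection.

Run:
```python
from h import *
from scipy.spatial.transform import Rotation as Ro
w=load("w1");T=np.eye(4);T[:3,:3]=Ro.from_euler("xyz",[170.25,30.76,161.27],degrees=True).as_matrix();T[:3,3]=[.3274,.3059,.2373]
H=w["camera_from_world"]@T  # cam_from_tool
np.save("H.npy",H)
L=np.array([.766,.109,.267]);B=L+[.08,-.02,.02]
res=[]
for x in(.4,.5,.55,.6):
 for y in(-.05,.05,.15,.25,.35):
  for z in(.3,.4,.48):
   for psi in(75,105,135,165,195,225,255):
    for th in(0,20,35):
     for az in (0,): 
      R=Ro.from_rotvec([0,-np.radians(th),0])*Ro.from_euler("xyz",[180,0,psi],degrees=True)
      P=np.eye(4);P[:3,:3]=R.as_matrix();P[:3,3]=[x,y,z]
      m=dict(w,camera_from_world=H@np.linalg.inv(P))
      a,b=proj(m,L),proj(m,B);q=m["camera_from_world"]@np.append(L,1)
      c=-m["camera_from_world"][:3,:3].T@m["camera_from_world"][:3,3]
      if q[2]<0 and all(60<p[0]<580 and 30<p[1]<235 for p in(a,b)) and np.linalg.norm(L-[x,y,z])>.17: res.append((-q[2],x,y,z,psi,th,a.round(),b.round(),c.round(2)))
res.sort(key=lambda r:r[0])
for r in res[:25]:print(r)
```

```text
(np.float64(0.2317068391509319), 0.6, 0.05, 0.3, 105, 20, array([508., 189.]), array([574., 230.]), array([0.53, 0.13, 0.42]))
(np.float64(0.23173348284216994), 0.6, -0.05, 0.3, 105, 35, array([507.,  58.]), array([550., 108.]), array([0.51, 0.03, 0.4 ]))
(np.float64(0.2373856334068412), 0.6, 0.25, 0.3, 255, 35, array([145.,  81.]), array([81., 84.]), array([0.5 , 0.17, 0.4 ]))
(np.float64(0.24310653000098864), 0.6, 0.05, 0.3, 75, 35, array([433., 104.]), array([504., 104.]), array([0.54, 0.13, 0.42]))
(np.float64(0.26120082551590296), 0.6, -0.05, 0.3, 135, 35, array([529., 169.]), array([532., 225.]), array([0.48, 0.01, 0.38]))
(np.float64(0.2621742650862108), 0.6, 0.05, 0.3, 105, 35, array([458., 172.]), array([503., 202.]), array([0.51, 0.13, 0.4 ]))
(np.float64(0.2622686341170867), 0.55, -0.05, 0.3, 105, 35, array([527.,  76.]), array([564., 119.]), array([0.46, 0.03, 0.4 ]))
(np.float64(0.2654282052152372), 0.6, 0.25, 0.3, 225, 35, array([130., 182.]), array([ 93., 211.]), array([0.47, 0.19, 0.38]))
(np.float64(0.26696348168359735), 0.55, 0.05, 0.3, 75, 35, array([465.,  93.]), 
[... 1387 characters left out ...]
[169., 192.]), array([114., 186.]), array([0.45, 0.07, 0.4 ]))
(np.float64(0.3001236798559678), 0.6, 0.05, 0.4, 75, 20, array([406., 107.]), array([481., 105.]), array([0.57, 0.13, 0.54]))
(np.float64(0.301786435808141), 0.55, 0.25, 0.3, 225, 35, array([126., 202.]), array([ 93., 226.]), array([0.42, 0.19, 0.38]))
(np.float64(0.3048346245763636), 0.6, -0.05, 0.4, 105, 35, array([412.,  56.]), array([457.,  96.]), array([0.51, 0.03, 0.5 ]))
(np.float64(0.30771720240554795), 0.55, -0.05, 0.4, 105, 20, array([496.,  81.]), array([548., 119.]), array([0.48, 0.03, 0.52]))
(np.float64(0.3081422185492767), 0.6, 0.35, 0.4, 225, 35, array([129.,  66.]), array([ 97., 105.]), array([0.47, 0.29, 0.48]))
```

Emit:
{"name": "carry_out", "arguments": {"linear": [[0.9,-0.2,0.4],[0.9,-0.2,0.4],[0.9,-0.2,0.4],[0.9,-0.2,0.4],[0.9,-0.2,0.4],[0.9,-0.2,0.4],[0.9,-0.2,0.4],[0.9,-0.2,0.4],[0.9,-0.2,0.4],[0.9,-0.2,0.4],[0.9,-0.2,0.4],[0,0,0]], "rotation": [[-0.5,0,0.86],[-0.5,0,0.86],[-0.5,0,0.86],[-0.5,0,0.86],[-0.5,0,0.86],[-0.5,0,0.86],[-0.5,0,0.86],[-0.5,0,0.86],[0,0,0],[0,0,0],[0,0,0],[0,0,0]], "grip": [-1,-1,-1,-1,-1,-1,-1,-1,-1,-1,-1,-1]}}

```text
time: 2.6
ee_pos: [0.5287, 0.265, 0.3281]
tcp_rot: [-157.1, 21.5, -127.7]
wrist_force: [-0.5, 0.3, -0.3]
opening: 0.0854
grasp_force: 0.0
```

```bash
python3 snap.py w2; python3 -c "
from h import *
print(proj(load('w2'),np.array([.766,.109,.267])))"
```

```text
w2 t 2.6 pos [0.5287 0.265  0.3281] rpy [-157.14   21.47 -127.69] q [ 33.6 -14.7  -4.5  72.8 -15.1 -18. ] F [-0.5   0.34 -0.26]
[112.60804322 184.26997408]
```

View pics/w2.png

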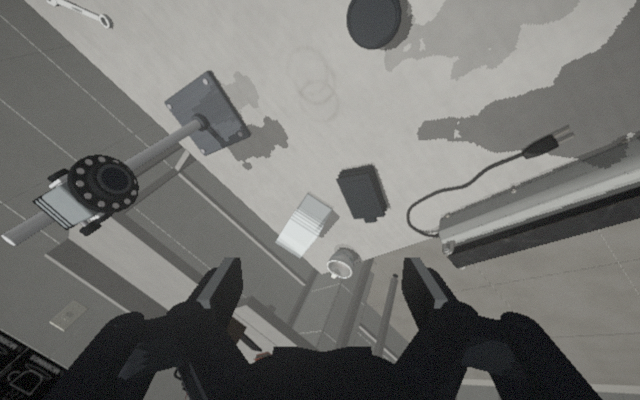

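The ring light is at (104,184) with the glass near (117,178). The box lies behind it to the lower left, and the foot is at (207,110). Next I'll find a second viewpoint on the way to the tub.

Run:
```python
from h import *
from scipy.spatial.transform import Rotation as Ro
H=np.load("H.npy");w=load("w2")
R0=Ro.from_euler("xyz",[-157.14,21.47,-127.69],degrees=True)
L=np.array([.766,.109,.267]);B=L+[.08,-.02,.02];U=np.array([.52,-.17,.06])
for p in([.55,.12,.33],[.5,.05,.33],[.45,.0,.36],[.5,-.1,.36],[.45,-.1,.36]):
 for dpsi in(0,16,32,48,64):
  for dth in (0,-16):
   ax=R0.apply([0,0,-1]);R=Ro.from_rotvec([0,np.radians(dth),0])*Ro.from_rotvec(np.radians(dpsi)*ax)*R0
   P=np.eye(4);P[:3,:3]=R.as_matrix();P[:3,3]=p
   m=dict(w,camera_from_world=H@np.linalg.inv(P))
   a,b,u=proj(m,L),proj(m,B),proj(m,U)
   if min(a[0],b[0])>30 and max(a[1],b[1])<250: print(p,dpsi,dth,a.round(),b.round(),u.round(),ax.round(2),(P[:3,:3]@[0,0,1]).round(2))
```

```text
[0.55, 0.12, 0.33] 0 -16 [255. 223.] [219. 231.] [ 263. -336.] [-0.51 -0.03  0.86] [ 0.73  0.03 -0.68]
[0.55, 0.12, 0.33] 16 0 [199. 232.] [146. 237.] [ 338. -197.] [-0.51 -0.03  0.86] [ 0.51  0.03 -0.86]
[0.55, 0.12, 0.33] 16 -16 [244. 204.] [203. 202.] [ 415. -328.] [-0.51 -0.03  0.86] [ 0.73  0.03 -0.68]
[0.55, 0.12, 0.33] 32 0 [186. 198.] [126. 188.] [ 441. -170.] [-0.51 -0.03  0.86] [ 0.51  0.03 -0.86]
[0.55, 0.12, 0.33] 32 -16 [238. 182.] [195. 168.] [ 548. -259.] [-0.51 -0.03  0.86] [ 0.73  0.03 -0.68]
[0.55, 0.12, 0.33] 48 0 [182. 161.] [120. 132.] [ 524. -109.] [-0.51 -0.03  0.86] [ 0.51  0.03 -0.86]
[0.55, 0.12, 0.33] 48 -16 [239. 159.] [196. 133.] [ 639. -151.] [-0.51 -0.03  0.86] [ 0.73  0.03 -0.68]
[0.55, 0.12, 0.33] 64 0 [189. 122.] [131.  74.] [578. -28.] [-0.51 -0.03  0.86] [ 0.51  0.03 -0.86]
[0.55, 0.12, 0.33] 64 -16 [246. 137.] [208.  97.] [683. -28.] [-0.51 -0.03  0.86] [ 0.73  0.03 -0.68]
[0.5, 0.05, 0.33] 16 -16 [256. 244.] [219. 239.] [ 393. -129.] [-0.51 -0.03  0.86] [ 0.73  0.03 -0.68]
[0.5, 0.05, 0.33] 32 0 [182. 248.] [130. 236.] [394. -49.] [-0.51 -0.03  0
[... 528 characters left out ...]
.45, 0.0, 0.36] 32 -16 [247. 239.] [214. 224.] [437.  -0.] [-0.51 -0.03  0.86] [ 0.73  0.03 -0.68]
[0.45, 0.0, 0.36] 48 0 [165. 226.] [120. 203.] [404.  43.] [-0.51 -0.03  0.86] [ 0.51  0.03 -0.86]
[0.45, 0.0, 0.36] 48 -16 [227. 217.] [196. 193.] [474.  43.] [-0.51 -0.03  0.86] [ 0.73  0.03 -0.68]
[0.45, 0.0, 0.36] 64 0 [147. 182.] [104. 145.] [432.  73.] [-0.51 -0.03  0.86] [ 0.51  0.03 -0.86]
[0.45, 0.0, 0.36] 64 -16 [213. 190.] [187. 158.] [495.  94.] [-0.51 -0.03  0.86] [ 0.73  0.03 -0.68]
[0.45, -0.1, 0.36] 64 0 [136. 241.] [ 97. 206.] [399. 141.] [-0.51 -0.03  0.86] [ 0.51  0.03 -0.86]
[0.45, -0.1, 0.36] 64 -16 [199. 241.] [175. 208.] [455. 165.] [-0.51 -0.03  0.86] [ 0.73  0.03 -0.68]
```

Emit:
{"name": "carry_out", "arguments": {"linear": [[-0.3,-1,0.1],[-0.3,-1,0.1],[-0.3,-1,0.1],[-0.3,-1,0.1],[-0.3,-1,0.1],[-0.3,-1,0.1],[-0.3,-1,0.1],[-0.3,-1,0.1],[-0.3,-1,0.1],[-0.3,-1,0.1],[-0.3,-1,0.1],[0,0,0]], "rotation": [[-0.5,0,0.86],[-0.5,0,0.86],[-0.5,0,0.86],[-0.5,0,0.86],[-0.5,0,0.86],[-0.5,0,0.86],[-0.5,0,0.86],[0,0,0],[0,0,0],[0,0,0],[0,0,0],[0,0,0]], "grip": [-1,-1,-1,-1,-1,-1,-1,-1,-1,-1,-1,-1]}}

```text
time: 3.85
ee_pos: [0.4597, 0.0436, 0.35]
tcp_rot: [-151.1, -5.0, -77.7]
wrist_force: [0.5, -0.2, 0.3]
opening: 0.0853
grasp_force: 0.0
```

```bash
python3 snap.py w3
python3 - <<'E'
from h import *
L=np.array([.766,.109,.267]);out=[]
s,t,w2,w3=[load(n) for n in("scene0","top0","w2","w3")]
print(proj(w3,L))
for m,w in((s,80),(t,80),(w2,120),(w3,112)):
    u,v=proj(m,L+[.03,0,0]);u0=int(max(0,u-w//2));v0=int(max(0,v-w*3//8))
    h=w*3//4;c=m["im"][v0:v0+h,u0:u0+w];print(u0,v0,w,h)
    c=cv2.resize(c,(400,300),interpolation=cv2.INTER_CUBIC);c=cv2.convertScaleAbs(c,alpha=1.5,beta=10);out.append(c)
cv2.imwrite("pics/c2.png",np.vstack([np.hstack(out[:2]),np.hstack(out[2:])]))
E
```

```text
w3 t 3.85 pos [0.4597 0.0436 0.35  ] rpy [-151.07   -5.04  -77.68] q [  6.3 -32.2 -13.3  79.6  -1.5 -97.7] F [ 0.47 -0.19  0.26]
[144.91716852 179.98527432]
317 93 80 60
228 53 80 60
49 149 120 90
75 130 112 84
```

View pics/c2.png

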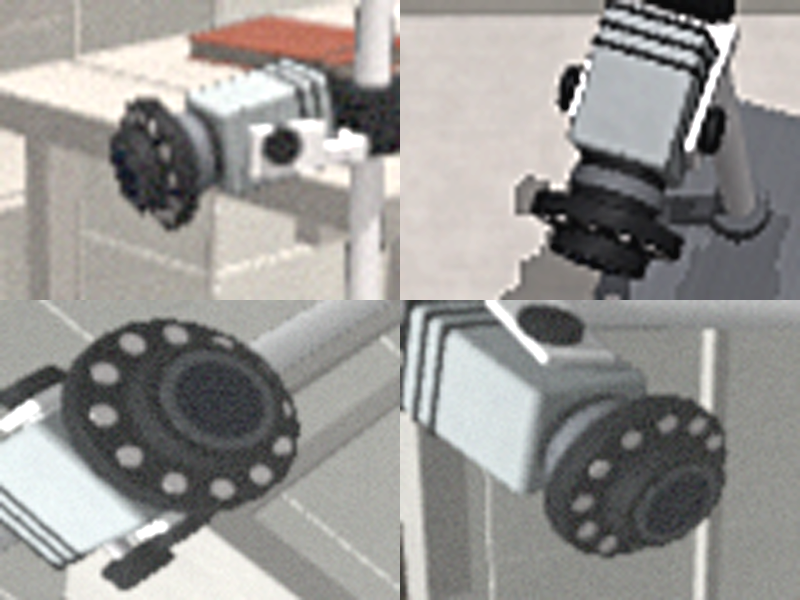

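View pics/w3.png

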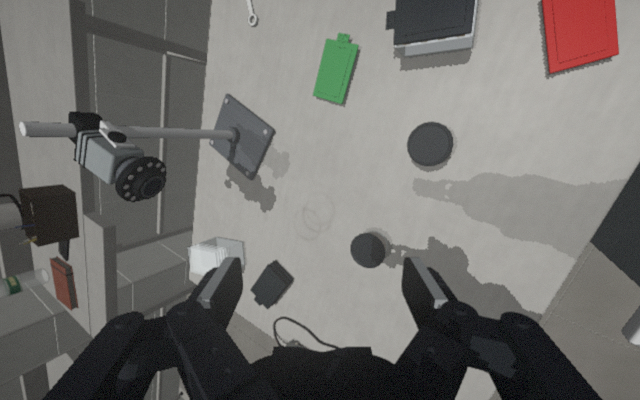

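w2 and w3 both show the LED ring clearly, with 11 and 8 LEDs visible. The glass is at about (114.4,178.4) in w2 and (152.8,186) in w3. I'll triangulate the LEDs (testing cyclic matches) and fit a circle plane to get the axis.

```bash
cat > leds.py <<'E'
from h import *
w2,w3=load("w2"),load("w3")
A=[(289,109),(284,146),(262,174),(222,188),(174,184),(129,156),(102,115),(105,72),(131,41),(176,34),(225,41)]
B=[(207,244),(187,229),(183,203),(199,168),(232,139),(269,123),(298,126),(314,141)]
def ref(m,P,u0,v0,s):
    g=m["im"].astype(float).mean(2);o=[]
    for p in P:
        u,v=(p[0]+.5)/s-.5+u0,(p[1]+.5)/s-.5+v0
        for _ in range(3):
            U,V=np.meshgrid(np.arange(int(round(u))-2,int(round(u))+3),np.arange(int(round(v))-2,int(round(v))+3))
            k=np.clip(g[V,U]-75,0,None)*(np.hypot(U-u,V-v)<2.6);
            if k.sum()<20: break
            u,v=.5*u+.5*(k*U).sum()/k.sum(),.5*v+.5*(k*V).sum()/k.sum()
        o.append((u,v))
    return o
a=ref(w2,A,49,149,400/120);b=ref(w3,B,75,130,400/112)
best=[]
for k in range(12):
    pts=[];r=[]
    for j,q in enumerate(b):
        i=(j+k)%12
        if i<11:
            p,e=tri((w2,*a[i]),(w3,*q));pts.append(p);r.append(e[0])
    best.append((np.mean(r),k,np.array(pts),r))
best.sort(key=lambda x:x[0]);print([(round(x[0],2),x[1]) for x in best[:4]])
for _,k,P,r in best[:2]:
    c=P.mean(0);n=np.linalg.svd(P-c)[2];f=n[2]*np.sign(n[2][0])
    X=(P-c)@n[0];Y=(P-c)@n[1];s=np.linalg.lstsq(np.c_[2*X,2*Y,np.ones(len(X))],X**2+Y**2,rcond=None)[0]
    C=c+s[0]*n[0]+s[1]*n[1];rad=np.sqrt(s[2]+s[0]**2+s[1]**2)
    print(k,"n",f.round(3),"yaw",np.degrees(np.arctan2(f[1],f[0])),"tilt",np.degrees(np.arcsin(f[2])),"C",C.round(4),"rad",rad,"off",((P-c)@f*1e3).round(1),"res",np.round(r,1))
g,e=tri((w2,114.4,178.4),(w3,152.8,186.));print("glass",g.round(4),e)
E
python3 leds.py
```

```text
[(np.float64(0.19), 3), (np.float64(3.58), 4), (np.float64(3.72), 2), (np.float64(6.76), 5)]
3 n [ 0.938 -0.297  0.178] yaw -17.55029968989136 tilt 10.27430194234821 C [0.7566 0.1069 0.2717] rad 0.02655905296627794 off [-0.1  0.4 -0.5  0.4 -0.2 -0.1  0.3 -0.2] res [0.1 0.4 0.1 0.1 0.  0.  0.1 0.8]
4 n [ 0.816 -0.252  0.52 ] yaw -17.152980584719277 tilt 31.352230124759785 C [0.7555 0.1085 0.2745] rad 0.03151212457529144 off [ 0.2 -0.1 -0.3  0.4 -0.3  0.5 -0.3] res [2.6 0.4 3.3 5.7 5.8 4.4 2.9]
glass [0.7459 0.1102 0.269 ] [np.float64(0.27645332485659024), np.float64(0.27645332485635704)]
```

The fit is excellent: residual 0.2 mm, LED radius 26.6 mm, axis yaw -17.5°, tilt 10.3°, glass at (0.746,0.110,0.269). The glass-to-ring offset agrees with the axis. Now the tub: go above it with the tool pointing down.

Run:
```python
from h import *
from scipy.spatial.transform import Rotation as Ro
t=load("top0")
P=[onz(t,u,v,.0675) for u,v in((371.4,206),(395,199.8),(404.4,234.6),(381,241))]
print(np.round(P,4),np.mean(P,0),[np.linalg.norm(P[i]-P[i-1]) for i in range(4)])
d=P[0]-P[3]+P[1]-P[2];psi=np.degrees(np.arctan2(d[1],d[0]));print(psi)
R0=Ro.from_euler("xyz",[-151.07,-5.04,-77.68],degrees=True);R1=Ro.from_euler("xyz",[180,0,180+psi],degrees=True)
rv=(R1*R0.inv()).as_rotvec(degrees=True);print(rv, rv/8, "delta",np.array([.55,-.18,.24])-[.4597,.0436,.35])
H=np.load("H.npy");M=np.eye(4);M[:3,:3]=R1.as_matrix()
for p in([.55,-.18,.24],[.58,-.19,.24],[.58,-.19,.3]):
    M[:3,3]=p;m=dict(load("w3"),camera_from_world=H@np.linalg.inv(M));print(p,[proj(m,q).round() for q in P])
```

```text
[[ 0.552  -0.1312  0.0675]
 [ 0.5682 -0.1915  0.0675]
 [ 0.4798 -0.2134  0.0675]
 [ 0.4633 -0.1543  0.0675]] [ 0.51581816 -0.17260126  0.0675    ] [np.float64(0.09162938657979092), np.float64(0.06242283185268194), np.float64(0.0910875533399438), np.float64(0.061287645987941584)]
14.258074754150972
[ 21.46496715  24.35341153 -87.23247311] [  2.68312089   3.04417644 -10.90405914] delta [ 0.0903 -0.2236 -0.11  ]
[0.55, -0.18, 0.24] [array([362., 198.]), array([308., 199.]), array([307., 116.]), array([365., 115.])]
[0.58, -0.19, 0.24] [array([378., 175.]), array([323., 176.]), array([323.,  89.]), array([383.,  87.])]
[0.58, -0.19, 0.3] [array([369., 166.]), array([322., 166.]), array([323.,  93.]), array([373.,  91.])]
```

Emit:
{"name": "carry_out", "arguments": {"linear": [[0.25,-0.9,-0.62],[0.25,-0.9,-0.62],[0.25,-0.9,-0.62],[0.25,-0.9,-0.62],[0.25,-0.9,-0.62],[0.25,-0.9,-0.62],[0.25,-0.9,-0.62],[0.25,-0.9,-0.62],[0.25,-0.9,-0.62],[0.25,-0.9,-0.62],[0.25,-0.9,-0.62],[0.25,-0.9,-0.62]], "rotation": [[0.224,0.254,-0.909],[0.224,0.254,-0.909],[0.224,0.254,-0.909],[0.224,0.254,-0.909],[0.224,0.254,-0.909],[0.224,0.254,-0.909],[0.224,0.254,-0.909],[0.224,0.254,-0.909],[0.224,0.254,-0.909],[0.224,0.254,-0.909],[0.224,0.254,-0.909],[0.224,0.254,-0.909]], "grip": [-1,-1,-1,-1,-1,-1,1,1,1,1,1,1]}}

```text
time: 5.1
ee_pos: [0.5213, -0.1709, 0.1994]
tcp_rot: [179.8, -0.1, -165.9]
wrist_force: [0.9, -0.9, 0.1]
opening: 0.0001
grasp_force: 0.0
```

Emit:
{"name": "carry_out", "arguments": {"linear": [[0,0,0],[0,0,0],[0,0,0]], "rotation": [[0,0,0],[0,0,0],[0,0,0]], "grip": [1,1,1]}}

```text
time: 5.4
ee_pos: [0.5206, -0.1704, 0.201]
tcp_rot: [180.0, 0.0, -165.5]
wrist_force: [0.8, 1.3, 0.3]
opening: 0.0
grasp_force: 0.0
```

```bash
python3 snap.py w4
python3 - <<'E'
from h import *
m=load("w4");im=m["im"]
c=im[20:260,200:520];cv2.imwrite("pics/c4.png",cv2.resize(c,(800,600),interpolation=cv2.INTER_CUBIC))
E
```

```text
w4 t 5.4 pos [ 0.5206 -0.1704  0.201 ] rpy [ 1.7997e+02  3.0000e-02 -1.6553e+02] q [-18.1   4.    4.8  90.8   0.  -32.6] F [0.8  1.33 0.28]
```

View pics/c4.png

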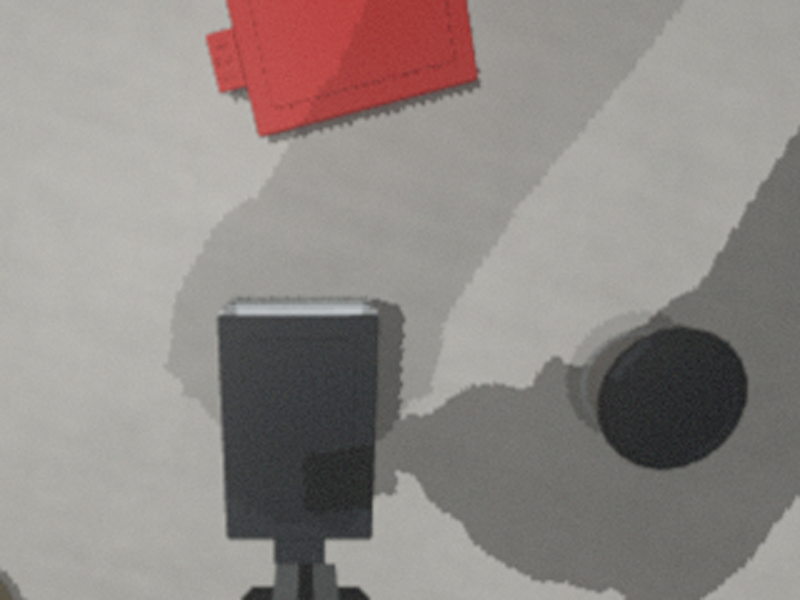

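The lid is fully visible: near corners (287.2,146) and (351.2,146), far corners (292,235.2) and (348.8,235.2). The tab is at the far end and the lid looks aligned with the image.

Run:
```python
from h import *
m=load("w4")
P=[onz(m,u-.3,v-.3,.0675) for u,v in((287.2,146),(351.2,146),(348.8,235.2),(292,235.2))]
print(np.round(P,4),np.mean(P,0),[np.linalg.norm(P[i]-P[i-1]).round(4) for i in range(4)])
d=P[2]-P[1]+P[3]-P[0];print(np.degrees(np.arctan2(d[1],d[0])))
```

```text
[[ 0.48   -0.2145  0.0675]
 [ 0.4648 -0.1554  0.0675]
 [ 0.5546 -0.1317  0.0675]
 [ 0.5696 -0.1899  0.0675]] [ 0.51725169 -0.17286721  0.0675    ] [np.float64(0.0929), np.float64(0.0609), np.float64(0.0929), np.float64(0.0601)]
15.07455510890764
```

Emit:
{"name": "carry_out", "arguments": {"linear": [[-0.18,-0.12,-1],[0,0,-1],[0,0,-1],[0,0,-1],[0,0,-1],[0,0,-0.8],[0,0,0],[0,0,-0.2],[0,0,-0.2],[0,0,0]], "rotation": [[0,0,0],[0,0,0],[0,0,0],[0,0,0],[0,0,0],[0,0,0],[0,0,0],[0,0,0],[0,0,0],[0,0,0]], "grip": [1,1,1,1,1,1,1,1,1,1]}}

```text
time: 6.45
ee_pos: [0.517, -0.1739, 0.0769]
tcp_rot: [180.0, 0.0, -165.7]
wrist_force: [0.1, 0.0, 0.1]
opening: 0.0002
grasp_force: 0.0
```

Emit:
{"name": "carry_out", "arguments": {"linear": [[0,0,-0.1],[0,0,-0.1],[0,0,0]], "rotation": [[0,0,0],[0,0,0],[0,0,0]], "grip": [1,1,1]}}

```text
time: 6.75
ee_pos: [0.5176, -0.1742, 0.0743]
tcp_rot: [-180.0, 0.1, -165.7]
wrist_force: [-1.2, 0.3, 8.9]
opening: 0.0006
grasp_force: 4.5
```

Emit:
{"name": "carry_out", "arguments": {"linear": [[0,0,-0.1],[0,0,0]], "rotation": [[0,0,0],[0,0,0]], "grip": [1,1]}}

```text
time: 6.95
ee_pos: [0.5176, -0.1743, 0.0718]
tcp_rot: [-180.0, 0.1, -165.7]
wrist_force: [0.9, -1.0, 4.5]
opening: -0.0001
grasp_force: 2.2
```

Emit:
{"name": "carry_out", "arguments": {"linear": [[0,0,-0.1],[0,0,-0.1],[0,0,0]], "rotation": [[0,0,0],[0,0,0],[0,0,0]], "grip": [1,1,1]}}

```text
time: 7.25
ee_pos: [0.5174, -0.1742, 0.0689]
tcp_rot: [-180.0, 0.1, -165.7]
wrist_force: [-5.6, 1.3, 18.5]
opening: -0.0001
grasp_force: 9.5
```

Emit:
{"name": "carry_out", "arguments": {"linear": [[0,0,-0.06],[0,0,0]], "rotation": [[0,0,0],[0,0,0]], "grip": [1,1]}}

```text
time: 7.45
ee_pos: [0.5174, -0.1742, 0.0688]
tcp_rot: [-179.9, 0.1, -165.7]
wrist_force: [-9.7, 3.1, 27.3]
opening: -0.0002
grasp_force: 13.8
```

The force rose at TCP z = 0.0689, which is the expected 0.069 for a seated lid. I'll lift, open and check.

Emit:
{"name": "carry_out", "arguments": {"linear": [[0,0,0.6],[0,0,1],[0,0,1],[0,0,1],[0,0,1],[0,0,0],[0,0,0]], "rotation": [[0,0,0],[0,0,0],[0,0,0],[0,0,0],[0,0,0],[0,0,0],[0,0,0]], "grip": [1,1,-1,-1,-1,-1,-1]}}

```text
time: 8.15
ee_pos: [0.5169, -0.174, 0.157]
tcp_rot: [180.0, -0.0, -165.7]
wrist_force: [0.9, 0.5, -0.5]
opening: 0.0726
grasp_force: 0.0
```

```bash
python3 snap.py w5 s5:scene t5:top
python3 - <<'E'
from h import *
w,s=load("w5"),load("s5")
a=cv2.resize(w["im"][60:260,220:420],(400,400),interpolation=cv2.INTER_CUBIC)
b=cv2.resize(s["im"][260:340,310:390],(400,400),interpolation=cv2.INTER_CUBIC)
cv2.imwrite("pics/c5.png",np.hstack([a,b]))
E
```

```text
w5 t 8.15 pos [ 0.5169 -0.174   0.157 ] rpy [ 179.95   -0.   -165.69] q [-18.6   3.5  -0.6  85.9   0.  -32.9] F [ 0.94  0.52 -0.52]
s5 t 8.2 pos [ 0.5166 -0.1739  0.1564] rpy [ 1.7991e+02 -6.0000e-02 -1.6568e+02] q [-18.6   3.5  -0.6  85.9   0.  -32.9] F [ 0.47 -0.16 -0.48]
t5 t 8.25 pos [ 0.5164 -0.1738  0.1561] rpy [ 1.7989e+02 -9.0000e-02 -1.6568e+02] q [-18.6   3.5  -0.7  85.9   0.  -32.9] F [-0.    0.2  -0.21]
```

View pics/c5.png

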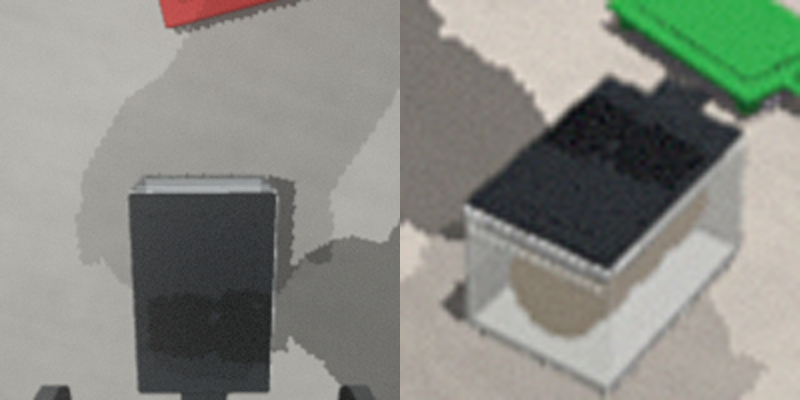

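The lid is seated flush and level on the rim on all visible sides. Lid corners in w5 are about (284.5,157), (358,157), (289.5,256), (355,256). I'll refine the tub pose for the grasp.

Run:
```python
from h import *
m=load("w5")
P=[onz(m,u-.3,v-.3,.061) for u,v in((284.5,157),(358,157),(355,256),(289.5,256))]
print(np.round(P,4),np.mean(P,0),[np.linalg.norm(P[i]-P[i-1]).round(4) for i in range(4)])
d=P[2]-P[1]+P[3]-P[0];print(np.degrees(np.arctan2(d[1],d[0])))
```

```text
[[ 0.4801 -0.2147  0.061 ]
 [ 0.465  -0.1556  0.061 ]
 [ 0.5542 -0.1319  0.061 ]
 [ 0.5693 -0.1912  0.061 ]] [ 0.5171579  -0.17336678  0.061     ] [np.float64(0.0923), np.float64(0.061), np.float64(0.0923), np.float64(0.0612)]
14.847719318599546
```

Emit:
{"name": "carry_out", "arguments": {"linear": [[0,0,0],[0.04,0.03,-1],[0,0,-1],[0,0,-1],[0,0,-1],[0,0,-1],[0,0,-1],[0,0,-0.6],[0,0,0]], "rotation": [[0,0,0],[0,0,0.05],[0,0,0],[0,0,0],[0,0,0],[0,0,0],[0,0,0],[0,0,0],[0,0,0]], "grip": [-1,-1,-1,-1,-1,-1,-1,-1,-1]}}

```text
time: 9.2
ee_pos: [0.5164, -0.1729, 0.0233]
tcp_rot: [179.8, -0.2, -165.3]
wrist_force: [-1.1, 0.6, 1.1]
opening: 0.0855
grasp_force: 0.0
```

Emit:
{"name": "carry_out", "arguments": {"linear": [[0,0,0],[0,0,0],[0,0,0],[0,0,0],[0,0,0],[0,0,0]], "rotation": [[0,0,0],[0,0,0],[0,0,0],[0,0,0],[0,0,0],[0,0,0]], "grip": [1,1,1,1,1,1], "grip_force": 45}}

```text
time: 9.8
ee_pos: [0.5184, -0.1736, 0.0266]
tcp_rot: [-180.0, 0.1, -165.3]
wrist_force: [-0.7, -0.4, 5.7]
opening: 0.0632
grasp_force: 51.3
```

```bash
cat > tgt.py <<'E'
from h import *
from scipy.spatial.transform import Rotation as Ro
n=np.array([.938,-.297,.178]);n/=np.linalg.norm(n);y=np.cross([0,0,1],n);y/=np.linalg.norm(y);z=np.cross(n,y)
G=np.array([.7459,.1102,.2693]);F=G-.14*n
W=np.c_[n,y,z]
Rt=Ro.from_matrix(np.c_[-n,y,-z])
E
python3 - <<'E'
from tgt import *
T=F-.048*n-.056*z+.0266*z+.0011*n
R0=Ro.from_euler("xyz",[-180,.1,-165.3],degrees=True)
rv=(Rt*R0.inv()).as_rotvec(degrees=True)
p=np.array([.5184,-.1736,.0266])
print(F,T,T-p,(T-p)/.02,rv,rv/8,Rt.as_euler("xyz",degrees=True))
E
```

```text
[0.61456273 0.15178547 0.24437672] [0.57555448 0.16413669 0.20709705] [0.05715448 0.33773669 0.18049705] [ 2.85772398 16.88683473  9.02485263] [ -0.25763351 -10.28659997 -32.18399358] [-0.03220419 -1.285825   -4.0229992 ] [180.          10.25465024 162.43059177]
```

Emit:
{"name": "carry_out", "arguments": {"linear": [[0,0,0.4],[0,0,0.8],[0,0,0.7],[0,0,0.7],[0.1,0.9,0.7],[0.1,0.9,0.7],[0.1,0.9,0.7],[0.1,0.9,0.7],[0.1,0.9,0.7],[0.1,0.9,0.7],[0.1,0.9,0.7],[0.1,0.9,0.7]], "rotation": [[0,0,0],[0,0,0],[0,0,0],[0,0,0],[0,-0.1,-0.3],[0,-0.1,-0.3],[0,-0.1,-0.3],[0,-0.1,-0.3],[0,-0.1,-0.3],[0,-0.1,-0.3],[0,-0.1,-0.3],[0,-0.1,-0.3]], "grip": [1,1,1,1,1,1,1,1,1,1,1,1]}}

```text
time: 11.0
ee_pos: [0.5335, -0.0286, 0.1906]
tcp_rot: [-179.5, 6.4, 175.4]
wrist_force: [0.9, 0.7, -2.7]
opening: 0.0634
grasp_force: 50.4
```

Emit:
{"name": "carry_out", "arguments": {"linear": [[0.2,0.9,0.08],[0.2,0.9,0.08],[0.2,0.9,0.08],[0.2,0.9,0.08],[0.2,0.9,0.08],[0.2,0.9,0.08],[0.2,0.9,0.08],[0.2,0.9,0.08],[0.2,0.9,0.08],[0.2,0.9,0.08],[0.06,0.5,0],[0,0.2,0]], "rotation": [[0,-0.05,-0.16],[0,-0.05,-0.16],[0,-0.05,-0.16],[0,-0.05,-0.16],[0,-0.05,-0.16],[0,-0.05,-0.16],[0,-0.05,-0.16],[0,-0.05,-0.16],[0,-0.05,-0.16],[0,-0.05,-0.16],[0,0,0],[0,0,0]], "grip": [1,1,1,1,1,1,1,1,1,1,1,1]}}

```text
time: 12.2
ee_pos: [0.5747, 0.1654, 0.2054]
tcp_rot: [179.8, 10.2, 162.7]
wrist_force: [0.0, -0.2, -2.6]
opening: 0.0633
grasp_force: 50.5
```

Emit:
{"name": "carry_out", "arguments": {"linear": [[0,0,0],[0,0,0],[0,0,0]], "rotation": [[0,0,0],[0,0,0],[0,0,0]], "grip": [1,1,1]}}

```text
time: 12.5
ee_pos: [0.5748, 0.164, 0.2054]
tcp_rot: [179.8, 10.3, 162.6]
wrist_force: [0.0, -0.0, -2.6]
opening: 0.0633
grasp_force: 50.5
```

```bash
python3 snap.py w6 s6:scene t6:top
python3 - <<'E'
from workcell import bot
from tgt import *
o=bot.get_obs();print(o["opening"],o["grasp_force"],"target",F-.048*n-.0294*z+.0011*n,Rt.as_euler("xyz",degrees=True))
s,t,w=load("s6"),load("t6"),load("w6")
for m in (s,t,w): print([proj(m,q).round(1) for q in(F,G)])
a=s["im"][90:190,280:420];b=t["im"][70:170,220:360]
a,b=[cv2.resize(c,(700,500),interpolation=cv2.INTER_CUBIC)[:,:] for c in(a,b)]
c=np.vstack([cv2.resize(a,(420,300)),cv2.resize(b,(420,300))]);d=cv2.resize(w["im"][0:400,160:480],(380,475));d=np.vstack([d,np.zeros((125,380,3),np.uint8)])
cv2.imwrite("pics/c6.png",np.hstack([c,d]))
E
```

```text
w6 t 12.5 pos [0.5748 0.164  0.2054] rpy [179.76  10.25 162.58] q [18.6  2.3  2.8 82.1 -5.8 35.6] F [ 0.05 -0.02 -2.61]
s6 t 12.55 pos [0.5748 0.164  0.2053] rpy [179.75  10.25 162.58] q [18.6  2.3  2.8 82.1 -5.8 35.6] F [-1.1  -0.31 -2.29]
t6 t 12.6 pos [0.5748 0.1641 0.2054] rpy [179.75  10.25 162.58] q [18.6  2.3  2.8 82.1 -5.8 35.6] F [ 0.01 -0.51 -2.38]
0.06336004886737959 50.48163056373596 target [0.57555448 0.16413669 0.20709705] [180.          10.25465024 162.43059177]
[array([287.9, 144. ]), array([342. , 126.5])]
[array([248.2, 167.5]), array([267.2, 104.9])]
[array([321.6, 382. ]), array([321. , 540.1])]
```

View pics/c6.png

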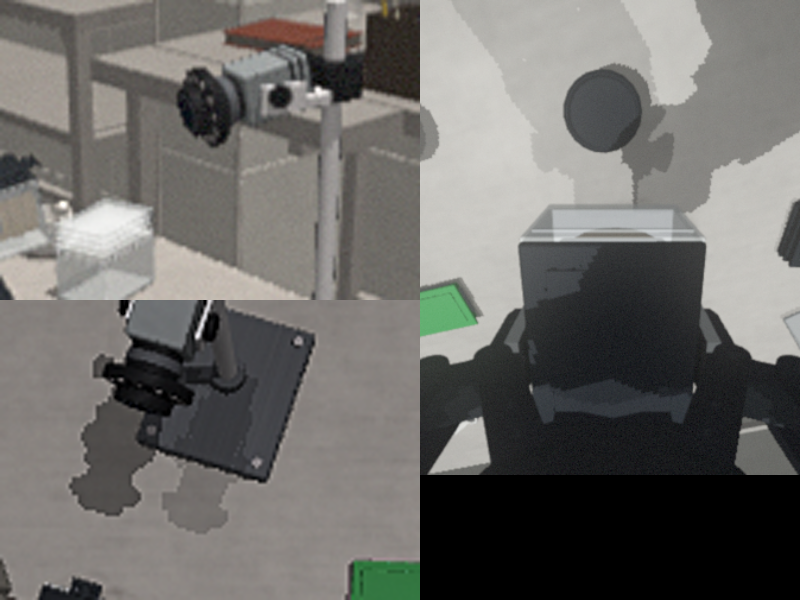

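The wrist view shows the tub held squarely, lid flush, with its near lid edge at about row 204, columns 243–400. My scene and top crops cut the tub off, and I have used my picture allowance. I'll check numerically: tab and lid edges in the top, scene and wrist images against the expected projections.

Run:
```python
from tgt import *
s,t,w=load("s6"),load("t6"),load("w6");s0,t0=load("s5"),load("t5")
R=Ro.from_euler("xyz",[179.75,10.25,162.58],degrees=True).as_matrix();p=np.array([.5748,.164,.2054])
Q=R@np.diag([-1,1,-1]);O=p-.0266*Q[:,2]-.0011*Q[:,0]
f=lambda *a:O+Q@np.array(a)
print("seam",f(.048,0,.056),"F",F,"err mm (cam axes)",(W.T@(f(.048,0,.056)-F)*1e3).round(1))
for nm,m in(("w",w),("t",t),("s",s)):
    print(nm,"tabtip L/R top",[proj(m,f(.058,y_,.061)).round(1) for y_ in(.011,-.011)],"lid +x corners",[proj(m,f(.047,y_,.061)).round(1) for y_ in(.031,-.031)],"lid -x",[proj(m,f(-.047,y_,.061)).round(1) for y_ in(.031,-.031)],"bot +x",[proj(m,f(.048,y_,0)).round(1) for y_ in(.032,-.032)],"bot -x",[proj(m,f(-.048,y_,0)).round(1) for y_ in(.032,-.032)])
g=lambda m:m["im"].mean(2).astype(int)
print("w cols 270,320,370 rows185-215");[print(g(w)[185:216,c]) for c in(270,320,370)]
for r in(208,215):print("w row",r,"L",g(w)[r,234:256],"R",g(w)[r,388:412])
print("top dark map");G_=g(t)[160:200,228:275]
for r in G_: print("".join("#" if v<60 else "+" if v<95 else "." for v in r))
print("scene map");G_=g(s)[128:190,235:310]
for r in G_: print("".join("#" if v<60 else "+" if v<95 else "." for v in r))
```

```text
seam [0.61380485 0.15162722 0.24267607] F [0.61456273 0.15178547 0.24437672] err mm (cam axes) [-1.  -0.4 -1.6]
w tabtip L/R top [array([342.7, 401.7]), array([298.9, 401.7])] lid +x corners [array([384.1, 385.5]), array([257.5, 385.4])] lid -x [array([401.4, 203.3]), array([239.8, 203.2])] bot +x [array([367. , 305.1]), array([275.4, 305. ])] bot -x [array([375.3, 169.3]), array([266.9, 169.3])]
t tabtip L/R top [array([244.4, 161.9]), array([254. , 164.9])] lid +x corners [array([234.2, 164.1]), array([261.3, 172.6])] lid -x [array([221.8, 205.6]), array([248.7, 214.3])] bot +x [array([241.4, 164.7]), array([267.6, 172.9])] bot -x [array([229.6, 204.3]), array([255.6, 212.7])]
s tabtip L/R top [array([289.8, 140.2]), array([292.7, 142.9])] lid +x corners [array([283. , 139.3]), array([290.9, 146.9])] lid -x [array([245.5, 151.3]), array([251.5, 159.8])] bot +x [array([289. , 161.9]), array([297.2, 170.7])] bot -x [array([251.9, 174.3]), array([258.2, 184.1])]
w cols 270,320,370 rows185-215
[132 134 134 134 134 133 130 129 163 182 166 140 131 131 151 171 186 177
 129  70  69  73  77
[... 6650 characters left out ...]
................
...........................................................................
...................................+++.....................................
................................++#####+++###+.............................
++.............................++#############.............................
.####++....................+##################+............................
......+++.................+####################............................
.........+++...............#####################...........................
...........+++.............#####################+..........................
..............+............+###############+####+..........................
```

Run:
```python
from tgt import *
s,t,w,w6=load("s5"),load("t5"),load("w5"),load("w6")
Q=Ro.from_euler("z",14.7,degrees=True).as_matrix();O=np.array([.5172,-.1734,0])
f=lambda *a:O+Q@np.array(a)
g=lambda m:m["im"].mean(2).astype(int)
for nm,m in(("w",w),("t",t),("s",s)):
    print(nm,"tab",[proj(m,f(.058,y_,.061)).round(1) for y_ in(.011,-.011)],"lid+x",[proj(m,f(.047,y_,.061)).round(1) for y_ in(.031,-.031)],"lid-x",[proj(m,f(-.047,y_,.061)).round(1) for y_ in(.031,-.031)],"bot-x",[proj(m,f(-.048,y_,0)).round(1) for y_ in(.032,-.032)])
print("w5 cols rows 140-165");[print(g(w)[140:165,c]) for c in(305,320,335)]
print("w6 rows 160-192");[print(g(w6)[160:192,c]) for c in(290,320,350)]
u,v=proj(s,f(0,0,.061)).astype(int);print("s",u-40,v-28)
for r in g(s)[v-28:v+25,u-40:u+40]: print("".join("#" if v<60 else "+" if v<95 else "." for v in r))
# LED ring / glass check in scene+top
for nm,m in(("t",t),("s",s)):
    C=np.array([.7566,.1069,.2717]);print(nm,"ring C",proj(m,C).round(1),"ring edge y+-",[proj(m,C+k*.033*y).round(1) for k in(1,-1)],"z+-",[proj(m,C+k*.033*z).round(1) for k in(1,-1)])
for r in g(s)[105:145,332:375]: print("".join("#" if v<60 else "+" if v<95 else "." for v in r))
```

```text
w tab [array([333.5, 266.8]), array([310.3, 267. ])] lid+x [array([354.9, 256.4]), array([288.6, 256.8])] lid-x [array([358.4, 155.4]), array([283.7, 155.9])] bot-x [array([352.1, 145.7]), array([290.3, 146.1])]
t tab [array([377.6, 199.2]), array([385.9, 197. ])] lid+x [array([371.2, 205.2]), array([394.6, 199.2])] lid-x [array([381.1, 240.9]), array([404.7, 234.8])] bot-x [array([377.9, 241.9]), array([400.9, 236. ])]
s tab [array([362. , 273.9]), array([371.7, 277.7])] lid+x [array([350.3, 273.2]), array([378. , 284.2])] lid-x [array([321.8, 298.4]), array([350.8, 311.7])] bot-x [array([321.8, 324.7]), array([350.7, 339.2])]
w5 cols rows 140-165
[150 153 150 155 152 151 152 136 114 131 150 151 151 169 172 163 127  64
  64  61  69  64  67  64  68]
[155 154 152 152 151 153 149 135 111 129 151 151 153 169 174 167 128  67
  62  63  66  63  62  57  60]
[151 151 150 149 152 151 135 116 105 130 152 152 158 170 174 151  98  62
  58  60  61  59  63  59  58]
w6 rows 160-192
[177 181 185 181 176 179 185 184 183 178 181 175 162 150 147 143 161 179
 185 185 187 187 186 186 183 185 186 186 183 
[... 5907 characters left out ...]
........................................
...........................................
...........................................
...........................................
...........................................
...........................................
...........................................
...........................................
...........................................
...........................................
++......................................+++
##+++...............................+++####
######++++......................+++######++
############+++++++++++++++++#########+++++
############################+##+##+++++++++
#######++++###############+++++++++++++++++
```

On the table, the scene and top cameras show the same pixel bias for the tub as they do now. The hold is therefore consistent to about 1 mm and 1°, and only the small TCP shortfall needs correcting (about 1 mm forward, 2 mm up).

Emit:
{"name": "carry_out", "arguments": {"linear": [[0.04,0.01,0.1],[0,0,0],[0,0,0],[0,0,0],[0,0,0]], "rotation": [[0.03,0,-0.01],[0,0,0],[0,0,0],[0,0,0],[0,0,0]], "grip": [1,1,1,1,1]}}

```text
time: 13.15
ee_pos: [0.5756, 0.1649, 0.2072]
tcp_rot: [179.5, 10.2, 162.5]
wrist_force: [0.2, -0.2, -3.1]
opening: 0.0632
grasp_force: 50.5
```

```bash
python3 snap.py w7 t7:top
python3 - <<'E'
from tgt import *
from workcell import bot
o=bot.get_obs();R=Ro.from_euler("xyz",o["tcp_rot"],degrees=True).as_matrix();p=o["ee_pos"]
Q=R@np.diag([-1,1,-1]);S=p+.0294*Q[:,2]+(.048-.0011)*Q[:,0]
print("err cam axes mm",(W.T@(S-F)*1e3).round(2),"rot err",Ro.from_matrix(W.T@Q).as_rotvec(degrees=True).round(2),o["opening"],o["grasp_force"],abs(o["qd"]).max())
# bystanders unmoved, camera foot unchanged
a,b=load("top0")["im"],load("t7")["im"];
for nm,(x0,x1,y0,y1) in dict(potA=(236,268,208,240),potB=(311,343,223,255)).items():
    for im in(a,b):
        m=(im[y0:y1,x0:x1].max(2)<75);v,u=np.nonzero(m);print(nm,(u.mean()+x0).round(1),(v.mean()+y0).round(1),m.sum())
E
```

```text
w7 t 13.15 pos [0.5756 0.1649 0.2072] rpy [179.52  10.17 162.5 ] q [18.6  2.4  3.1 82.2 -5.6 35.6] F [ 0.18 -0.19 -3.1 ]
t7 t 13.2 pos [0.5756 0.1649 0.2072] rpy [179.52  10.18 162.5 ] q [18.6  2.4  3.1 82.2 -5.6 35.6] F [-0.11 -0.26 -1.88]
err cam axes mm [-0.13  0.5   0.09] rot err [0.49 0.08 0.06] 0.06312933581655776 50.481961369514465 0.09474472511670315
potA 251.7 224.0 462
potA 249.7 222.2 578
potB 326.4 238.7 466
potB 326.4 238.7 467
```

The seam is within 0.5 mm and 0.5° of the target and the tub is still. Pot B has not moved. Pot A's mask only picked up extra dark pixels, most likely the gripper or its shadow. I'm handing in.

```bash
python3 -c "
from workcell import bot
print(bot.job_done())"
```

```text
the job is handed in; nothing more can be done
None
```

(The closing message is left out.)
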